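Put the mixed-up covers back on their own vessels

TASK

The covers of the three steel vessels have been mixed up: each lies on the wrong vessel. Put every cover on the vessel of its own shape so that it sits fully home in the mouth. A cover must never touch the bare counter (the empty clean tray is there to lay one aside), and the vessels and the two bottles must stay standing where they are.

Things in the scene. Friction and masses are not known exactly. Their poses are not given: they have to be found in the camera images.
- jar_cover: Round steel cover of the round jar, 156 mm across, 0.2 kg; starts on the kidney dish. Origin: mid-outline on the plate's underside (it lies on the rim when seated). Plate 3 mm; 6 mm locating step below it, 8 mm play all round in the vessel's mouth. Knob over the origin: 14 mm stem up to 19 mm above the origin, then a head 28 mm across up to 35 mm.
- kidney_cover: Kidney-shaped steel cover of the kidney dish, 220 (x) by 127 mm (y), convex side +y, 0.2 kg; starts on the box. Origin: mid-outline on the plate's underside (it lies on the rim when seated). Plate 3 mm; 6 mm locating step below it, 8 mm play all round in the vessel's mouth. Strap handle over the origin: bar 12 mm thick, 68 mm long along x, centre line 27 mm above the origin; grip across it (along y).
- box_cover: Rectangular steel cover of the box, 216 (x) by 124 mm (y), 0.22 kg; starts off-centre on the round jar; fits either way round. Origin: mid-outline on the plate's underside (it lies on the rim when seated). Plate 3 mm; 6 mm locating step below it, 8 mm play all round in the vessel's mouth. Strap handle over the origin: bar 12 mm thick, 68 mm long along x, centre line 27 mm above the origin; grip across it (along y).
- round_jar: Round steel dressing jar, loose, 140 mm outside, 132 mm inside, rim 90 mm above its origin (centre of the underside), 0.9 kg with the wooden spatulas in it.
- kidney_dish: Steel kidney dish, loose, 204 mm along x by 111 mm along y, wall 4 mm, convex side +y, rim 45 mm above its origin (on the underside, right under the origin of its cover when that sits centred), 0.6 kg. Its cover fits only with its x and y axes the same way as the dish's.
- instrument_box: Rectangular steel instrument box, loose, 200 mm along x by 108 mm along y outside, wall 4 mm, rim 50 mm above its origin (centre of the underside), 0.7 kg.
- clean_tray: Empty flat steel tray, loose, 270 mm along x by 186 mm along y, inside 262 by 178 mm, lip 15 mm high; origin at the centre of the underside. Any cover fits inside with its x along the tray's x; it then stands on its step with its origin 10 mm above the tray's.
- counter: The teal counter top on which all stands, surface at height 0.
- spray_bottle: White spray bottle with blue trigger head, 68 mm across, 191 mm high, standing beyond the vessels on the robot's left; origin at the centre of the underside. To be left alone.
- handrub_bottle: Pale pump bottle, 62 mm across, 175 mm high, standing beyond the vessels on the robot's right; origin at the centre of the underside. To be left alone.
Mind the look-alikes: they are no part of the job. Leave any orange or pink look-alike of the round_jar alone.

How it is judged:
At the end, for the whole second after the job is handed in: Each cover lies on the vessel of its own shape: centred within 12 mm, its plate down on the rim (2.5 mm), level within 0.04 rad, the kidney-shaped and the rectangular one turned with their vessel (0.25 rad), all at rest (horizontal distance between jar_cover and round_jar below 0.012 m and z of jar_cover in the frame of round_jar between 0.087 and 0.0925 m and angle between each of jar_cover, kidney_cover, box_cover's own z axis and vertical below 0.04 rad and linear speed of each of jar_cover, kidney_cover, box_cover below 0.01 m/s and horizontal distance between kidney_cover and kidney_dish below 0.012 m and z of kidney_cover in the frame of kidney_dish between 0.042 and 0.0475 m and angle between the x axis of kidney_cover and the x axis of kidney_dish, either way round below 0.25 rad and horizontal distance between box_cover and instrument_box below 0.012 m and z of box_cover in the frame of instrument_box between 0.047 and 0.0525 m and angle between the x axis of box_cover and the x axis of instrument_box, either way round below 0.25 rad); the robot touches nothing.
It fails at once if a cover touches the bare counter (contact force between any of jar_cover, kidney_cover, box_cover and counter above 0.2 N).
It fails at once if a vessel is shifted by more than 40 mm or tipped (distance of any of round_jar, kidney_dish, instrument_box from where it was at the start of the episode above 0.04 m or angle between any of round_jar, kidney_dish, instrument_box's own z axis and vertical above 0.3 rad).
It fails at once if a bottle is shifted by more than 30 mm or knocked over (distance of any of spray_bottle, handrub_bottle from where it was at the start of the episode above 0.03 m or angle between any of spray_bottle, handrub_bottle's own z axis and vertical above 0.3 rad).
It also fails if it takes over 118 s, if anything falls off the work surface, if the arm or the gripper's body presses on something with over 40 N, if the wrist force passes 120 N, or if a joint passes its speed limit or range.

ROBOT

A 6-joint arm with a two-finger parallel gripper is mounted at the origin on the work surface. World frame = base frame: x ahead of the robot, y to its left, z up, the work surface at z = 0. Lengths are in m, angles in rad, forces in N, time in s.
With the tool pointing down it reaches from about 0.35 to 0.975 m from the base axis. Payload 4.9 kg.
Tool frame: the origin (TCP) lies on the mounting face of the last link; the fingertips stand 173 mm ahead of it and the grasp point (between the pads) lies 155 mm ahead of it; z points along the fingers, y is the direction in which the jaws open and shut (so a half turn about z gives the same grasp; the last joint's range is limited). The gripper opens to 85 mm and grips with 20 to 120 N. Pads are 22 mm wide; open, the fingers measure 114 mm over their backs; the gripper's body (76 mm by 85 mm) begins 54 mm behind the grasp point. The pads swing forward as they close: fully open they stand 13 mm farther back than shut.
Start: joints at [1.204, 0.053, 1.613, -0, 1.476, -0.119], TCP at [0.153, 0.606, 0.405] pointing down, gripper open.
Joint ranges: [-3.01, 3.01], [-1.01, 2.22], [0.06, 2.58], [-1.02, 4.17], [0.09, 2.62], [-3.14, 3.14]. Speed limits (rad/s): [2.57, 2.57, 3.14, 3.14, 3.14, 3.14].

INTERFACE

Orientations are given as a unit quaternion [w, x, y, z].
In Python, from plant import manip gives the robot as it stands.
- The arm moves only by the tool play_rows, never from a script. Its argument "increments" is a list of rows, each an object with "offset": the shift along the tool's x, y, z in mm, a list of three; "twist": the turn about the tool's z in rad; "grip": the opening, from 0 (shut) to 1 (fully open). In form: [{"offset": [dx, dy, dz], "twist": twist, "grip": grip}, ...]. A call has 1 to 5 rows; each row is the pose to reach, as a shift and turn from the pose commanded when the call began, along the tool's axes at that moment; what a row does not reach only later rows make up. A row lasts 1/12 s, in which the tool goes at most 41.7 mm and 7.16 degrees, less where a joint would pass 70% of its speed; a pose out of reach is approached as far as the arm can. A call with a gripper value outside its range is refused whole. The fingers move at their own pace and stop on an object; the grip force is fixed at half the most. Time passes only in rows, so rows that repeat a pose let the fingers close. It gives the time, the measured TCP pose, the force and the opening at its end, in the units of the state.
- manip.state(): the state, without advancing time (a new reading comes with each control period).
- manip.grab_frame(name): name is "scene" or "top" or "wrist"; returns the picture (480x640x3 uint8, blue, green, red); there is no depth.
- manip.get_calibration(name): a dict with "fx", "fy", "cx", "cy" (pixels), "T" (4x4, takes a point from camera to world coordinates). Camera axes: x right, y down, z forward; pixel columns grow to the right and rows downward; lengths in m; the calibration is good to about 2 mm. The wrist camera is an equidistant fisheye: a pixel r from the principal point sees the ray r / f radians off the axis. A picture is of the moment at which its call begins: read the wrist's pose just before it. get_calibration takes no time and is no camera call; for the wrist camera it gives the pose at the moment of the call.
- manip.job_done(): hands the job in, once; it reports no verdict.
Trained networks look in the newest picture that a camera, given by its name, has taken for a name from the list of things; names that differ only in an ending like _2 or _b are one class to them, and where a whole thing is asked for, a point or a joint stands for the part that bears it (a point fixed in the world has none). Each returns a list of dicts, best first, with "p" (0 to 1); they miss things now and then, are a little off and sometimes report something else, mostly with a low value. They report only what shows in the picture. A call takes as long as a camera call. They do not tell look-alikes from the thing itself.
- manip.boxes_of(query, camera): "xyz" ([x, y, z] in m, in the coordinates of the camera as it stood for that picture, good to about 4 mm: the middle of the surface that is visible of it).
- manip.tip_of(query, camera): "xyz" ([x, y, z] in m, in the coordinates of the camera as it stood for that picture, good to about 4 mm: a listed point, or the origin of a listed thing).
The state is a dict: "time": time; "joint_pos": joint angles; "joint_vel": joint speeds; "joint_efforts": joint torques, N m; "tool_pos": TCP position; "tool_rot": TCP orientation; "contact_force": force on the tool from outside, world axes, zero at the start; "ft_torque": the same for the moment, N m; "gripper_width": opening from 0.0 (shut) to 1.0 (fully open).
Only numpy, scipy, OpenCV 4.12 (cv2) and the standard library are available. Lean on these libraries where they do the work, as an engineer would, in place of code of your own. Each camera call takes 0.05 s, during which the arm holds its last target. There are 200 camera calls.

## Working session

There is one attempt and no reset: what is moved stays moved. The work goes in short steps, Python scripts to look and compute and a tool call to move; the robot and the scene stay as the last step left them, time stands still between calls to the robot, and variables do not carry over. Pictures are saved under pics/ and viewed, about 12 in all and at most 16, crops included, and the job is handed in when it is done.

Besides the shell and the picture viewer there is one more tool, called as name(argument=value, ...) on one line, values as JSON. play_rows: Moves the arm, as the interface text tells. Its arguments: {"type":"object","properties":{"increments":{"type":"array"}},"required":["increments"]}

```bash
ls; mkdir -p pics; cat > h.py <<'E'
import numpy as np, cv2
from plant import manip
from scipy.spatial.transform import Rotation as R
def world(cam,p):
    T=np.array(manip.get_calibration(cam)["T"]); return T[:3,:3]@np.array(p)+T[:3,3]
def px(cam,P):
    c=manip.get_calibration(cam);T=np.array(c["T"]);q=T[:3,:3].T@(np.array(P)-T[:3,3])
    return np.array([c["fx"]*q[0]/q[2]+c["cx"],c["fy"]*q[1]/q[2]+c["cy"]])
def ray(cam,u,v,z):
    c=manip.get_calibration(cam);T=np.array(c["T"])
    d=T[:3,:3]@np.array([(u-c["cx"])/c["fx"],(v-c["cy"])/c["fy"],1]);o=T[:3,3]
    return o+d*(z-o[2])/d[2]
def off(P,yaw_tool_y=None):
    """offset in tool axes mm from commanded~measured TCP to world P"""
    s=manip.state();r=R.from_quat(np.array(s["tool_rot"])[[1,2,3,0]])
    return r.inv().apply(np.array(P)-s["tool_pos"])*1000
E
cat > a.py <<'E'
from h import *
print(manip.state())
for n in("top","scene"):
    cv2.imwrite(f"pics/{n}0.png",manip.grab_frame(n))
    for q in "jar_cover kidney_cover box_cover round_jar kidney_dish instrument_box clean_tray spray_bottle handrub_bottle".split():
        for d in manip.tip_of(q,n)[:3]: 
            if d["p"]>.2: w=world(n,d["xyz"]);print(n,q,round(d["p"],2),w.round(3),px(n,w).round())
E
python3 a.py
```

```text
pics
{'time': 0.0, 'joint_pos': array([ 1.20400633e+00,  5.33713818e-02,  1.61428338e+00,  5.63473568e-06,
        1.47600665e+00, -1.18975526e-01]), 'joint_vel': array([-0.00055085,  0.0003491 ,  0.00073224, -0.00094329, -0.00200038,
       -0.0008687 ]), 'joint_efforts': array([ 3.70554540e-05, -3.93698466e+01, -3.70163906e+01, -2.08922388e-04,
        7.23955629e-03,  3.35818413e-05]), 'tool_pos': array([0.15319239, 0.6056624 , 0.40345999]), 'tool_rot': array([-2.51492223e-04,  1.23590622e-01,  9.92332751e-01, -1.00334462e-03]), 'contact_force': array([-0.10849574,  0.28576196,  0.02440462]), 'ft_torque': array([-0.02125491,  0.03274016,  0.00614959]), 'gripper_width': 1.0001699140054598}
top jar_cover 0.65 [ 0.527 -0.119  0.052] [374. 209.]
top box_cover 0.74 [0.528 0.13  0.092] [252. 201.]
top round_jar 0.89 [ 0.762  0.145 -0.002] [254. 112.]
top round_jar 0.78 [ 0.743 -0.028 -0.004] [331. 121.]
top round_jar 0.56 [ 0.17   0.314 -0.   ] [161. 380.]
top clean_tray 0.8 [ 0.439  0.358 -0.001] [150. 250.]
top spray_bottle 0.76 [ 0.677  0.3   -0.003] [184. 147.]
top handrub_bottle 0.79 [ 0.675 -0.296 -0.   ] [451. 151.]
scene jar_cover 0.65 [ 0.524 -0.12   0.048] [261. 251.]
scene kidney_cover 0.71 [ 0.423 -0.374  0.051] [205. 194.]
scene box_cover 0.58 [0.534 0.133 0.094] [357. 281.]
scene round_jar 0.82 [ 0.761  0.152 -0.   ] [310. 397.]
scene round_jar 0.58 [0.537 0.117 0.003] [348. 306.]
scene round_jar 0.55 [ 0.745 -0.023 -0.004] [241. 352.]
scene kidney_dish 0.98 [ 0.53  -0.125  0.005] [260. 264.]
scene instrument_box 0.79 [ 0.429 -0.377 -0.001] [206. 209.]
scene instrument_box 0.3 [ 0.427 -0.375  0.053] [203. 194.]
scene clean_tray 0.57 [0.438 0.362 0.   ] [468. 320.]
scene spray_bottle 0.69 [ 0.68   0.298 -0.   ] [399. 398.]
scene handrub_bottle 0.72 [ 0.679 -0.293 -0.001] [164. 280.]
```

View pics/top0.png

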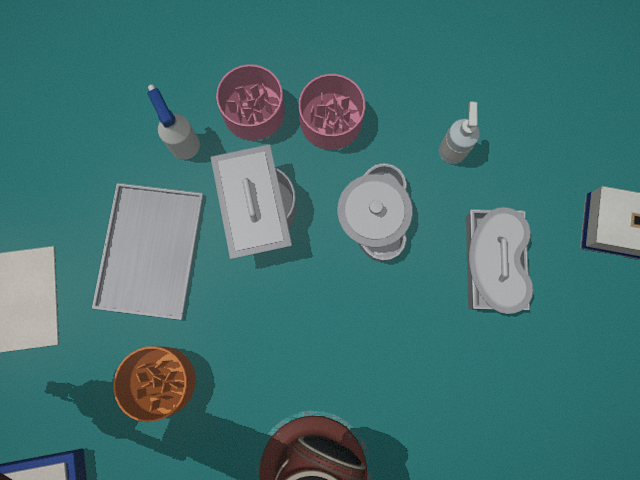

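View pics/scene0.png

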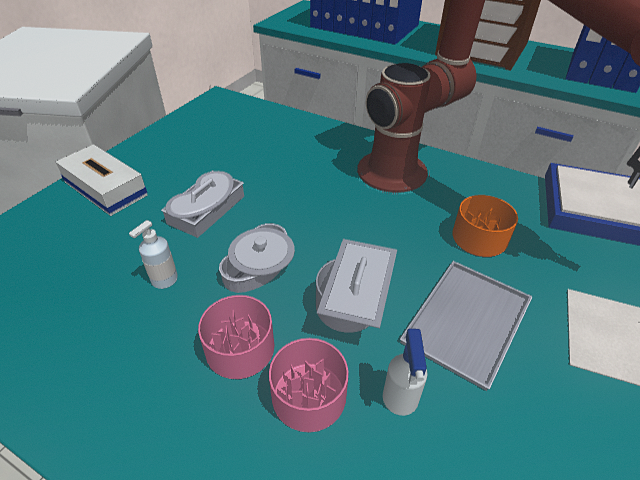

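The steel jar is the vessel under the rectangular cover (252,205). The round pots at (250,102) and (332,112) are pink and the one at (153,384) is orange, so all three are look-alikes. The jar cover is at (375,210) on the kidney dish, the kidney cover at (502,260) on the box, and the tray at (150,250). I'll enlarge the jar area to confirm that and to get edges.

```bash
python3 -c "
from h import *
c=manip.get_calibration('top');print(c['fx'],np.array(c['T']).round(3))
i=cv2.imread('pics/top0.png')[135:335,85:305]
cv2.imwrite('pics/c1.png',cv2.resize(i,None,fx=3,fy=3,interpolation=2))
i=cv2.imread('pics/top0.png')
g=(i.max(2).astype(int)-i.min(2)<25)&(i.max(2)>60)
m=cv2.connectedComponentsWithStats(g.astype(np.uint8));print(m[2])
"
```

```text
565.1406984300048 [[ 0.019 -0.981  0.195  0.241]
 [-1.    -0.018  0.011 -0.006]
 [-0.007 -0.195 -0.981  1.198]
 [ 0.     0.     0.     1.   ]]
[[     0      0    640    480 263117]
 [   229     65     16      7     16]
 [   246     64      9      1      9]
 ...
 [   369    472      3      1      3]
 [   367    474      5      6     23]
 [   267    479      1      1      1]]
```

View pics/c1.png

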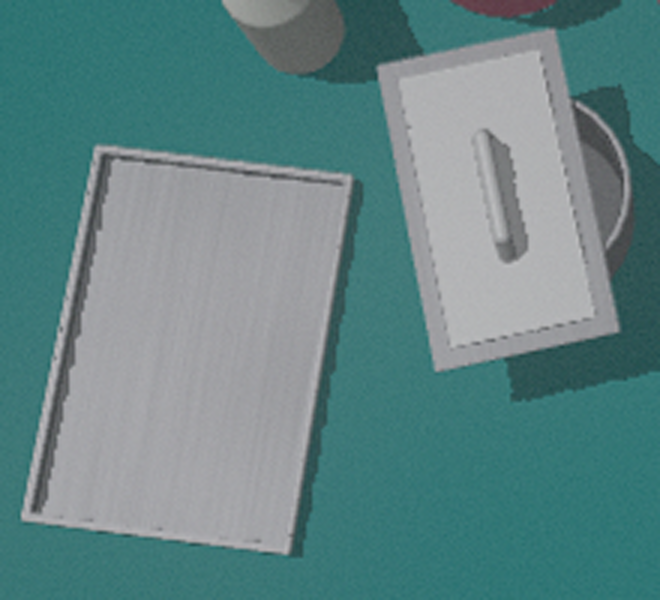

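The crop confirms bare steel under the box cover. The cover corners are at (378,65), (555,30), (619,331), (436,370) and the tray corners at (97,147), (353,177), (291,555), (23,520).

```bash
cat >> h.py <<'E'
def yaws(th):
    """twist (rad) so the tool's y axis is perpendicular to world line direction th"""
    s=manip.state();r=R.from_quat(np.array(s["tool_rot"])[[1,2,3,0]]).as_matrix()
    cur=np.arctan2(r[1,1],r[0,1]); d=(th+np.pi/2)-cur   # world ccw
    d=(d+np.pi/2)%np.pi-np.pi/2
    return -d
def quad(cam,p,z):
    P=np.array([ray(cam,u,v,z) for u,v in p]); a=P[3]-P[0]+P[2]-P[1]
    return P.mean(0),np.arctan2(a[1],a[0]),[round(np.linalg.norm(P[i]-P[i-1]),3) for i in range(4)]
E
python3 -c "
from h import *
f=lambda L:[(85+u/3,135+v/3) for u,v in L]
c,t,l=quad('top',f([(378,65),(555,30),(619,331),(436,370)]),.093);print('cover',c,t,l,yaws(t))
b,t2,l=quad('top',f([(97,147),(353,177),(291,555),(23,520)]),.015);print('tray',b,t2,l,t-t2,yaws(t2))
print(ray('top',85+483/3,135+135/3,.122),ray('top',85+505/3,135+250/3,.122))
c[2]=.092+.027+.155+.1;print(off(c))
print(R.from_quat(manip.state()['tool_rot'][[1,2,3,0]]).as_matrix().round(3))
"
```

```text
cover [0.52977218 0.13370376 0.093     ] -2.9087549306794114 [np.float64(0.216), np.float64(0.123), np.float64(0.215), np.float64(0.123)] -0.4806528221348483
tray [0.43706889 0.3556672  0.015     ] 3.03928083784921 [np.float64(0.271), np.float64(0.188), np.float64(0.273), np.float64(0.189)] -5.948035768528621 -0.1455032834838832
[0.56374241 0.14074645 0.122     ] [0.48614123 0.1230918  0.122     ]
[-480.81728143 -365.40678904   30.69323232]
[[-0.969  0.245 -0.   ]
 [ 0.245  0.969 -0.   ]
 [ 0.    -0.    -1.   ]]
```

play_rows(increments=[{"offset": [-40,-30,3],"twist": -0.1,"grip": 1},{"offset": [-80,-60,6],"twist": -0.2,"grip": 1},{"offset": [-120,-90,8],"twist": -0.3,"grip": 1},{"offset": [-160,-120,8],"twist": -0.4,"grip": 1},{"offset": [-190,-145,8],"twist": -0.48,"grip": 1}])

```text
time: 1.42
tool_pos: [0.2839, 0.4417, 0.3968]
tool_rot: [0.0, -0.119, 0.993, -0.0]
contact_force: [1.3, 0.9, 0.1]
gripper_width: 1.002
```

```bash
python3 -c "
from h import *
print(manip.state()['tool_pos'],off([.530,.134,.374]),yaws(-2.909))"
```

```text
[0.2838601  0.44173737 0.39675605] [-166.78508803 -357.02570092   22.81147593] 0.0050160802948591154
```

play_rows(increments=[{"offset": [-16,-33,2],"twist": 0,"grip": 1},{"offset": [-31,-66,4],"twist": 0,"grip": 1},{"offset": [-47,-99,6],"twist": 0,"grip": 1},{"offset": [-62,-132,8],"twist": 0,"grip": 1},{"offset": [-78,-165,10],"twist": 0,"grip": 1}])

```text
time: 1.83
tool_pos: [0.3977, 0.299, 0.3871]
tool_rot: [0.0, -0.116, 0.993, 0.0]
contact_force: [0.4, 0.5, -0.2]
gripper_width: 1.0
```

play_rows(increments=[{"offset": [-16,-33,2],"twist": 0,"grip": 1},{"offset": [-31,-66,4],"twist": 0,"grip": 1},{"offset": [-47,-99,6],"twist": 0,"grip": 1},{"offset": [-62,-132,8],"twist": 0,"grip": 1},{"offset": [-77,-165,10],"twist": 0,"grip": 1}])

```text
time: 2.25
tool_pos: [0.5108, 0.1561, 0.3771]
tool_rot: [0.0, -0.116, 0.993, 0.0]
contact_force: [1.1, 0.6, -0.5]
gripper_width: 1.001
```

play_rows(increments=[{"offset": [0,0,0],"twist": 0,"grip": 1},{"offset": [0,0,0],"twist": 0,"grip": 1},{"offset": [0,0,0],"twist": 0,"grip": 1}])

```text
time: 2.5
tool_pos: [0.5098, 0.158, 0.3768]
tool_rot: [-0.0, -0.116, 0.993, 0.0]
contact_force: [-0.0, 0.3, -0.1]
gripper_width: 1.002
```

```bash
python3 -c "
from h import *
cv2.imwrite('pics/w1.png',manip.grab_frame('wrist'))
for q in ('box_cover','round_jar'):
  for f in (manip.tip_of,manip.boxes_of):
    for d in f(q,'wrist')[:2]: print(q,d['p'],world('wrist',d['xyz']).round(4))
print(manip.state()['tool_pos'],off([.530,.134,.273]),yaws(-2.909))"
```

```text
box_cover 0.78 [0.5301 0.1374 0.0962]
box_cover 0.71 [0.5096 0.1362 0.1006]
round_jar 0.6 [ 0.7434 -0.027   0.0022]
round_jar 0.6 [0.7613 0.1473 0.0052]
round_jar 0.86 [ 0.6802 -0.0166  0.0627]
round_jar 0.79 [0.5527 0.0528 0.0789]
[0.50936002 0.15881094 0.37708939] [-14.29500429 -28.93023577 104.09076056] 0.0014204152863657171
```

View pics/w1.png

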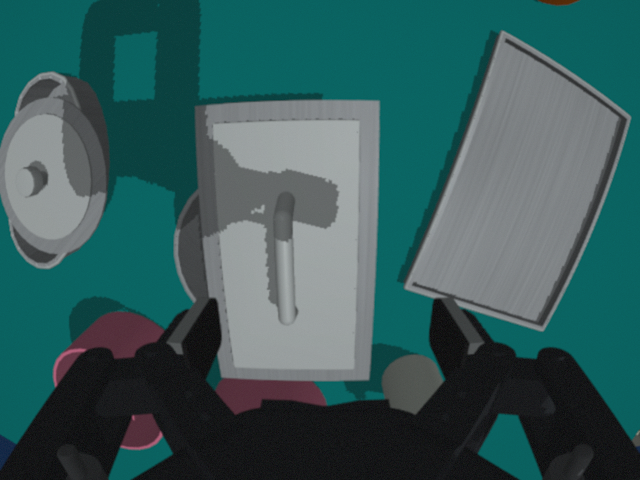

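The wrist picture shows the box cover under the gripper, with its bar at about (285,260) running along the fingers' gap, clear on both sides. Going down to grip.

play_rows(increments=[{"offset": [-14,-29,20],"twist": 0,"grip": 1},{"offset": [-14,-29,45],"twist": 0,"grip": 1},{"offset": [-14,-29,70],"twist": 0,"grip": 1},{"offset": [-14,-29,90],"twist": 0,"grip": 1},{"offset": [-14,-29,103],"twist": 0,"grip": 1}])

```text
time: 3.17
tool_pos: [0.5292, 0.1333, 0.2713]
tool_rot: [-0.002, -0.116, 0.993, 0.0]
contact_force: [-0.6, 0.9, 0.1]
gripper_width: 0.998
```

play_rows(increments=[{"offset": [0,0,0],"twist": 0,"grip": 0.6},{"offset": [0,0,0],"twist": 0,"grip": 0.3},{"offset": [0,0,0],"twist": 0,"grip": 0},{"offset": [0,0,0],"twist": 0,"grip": 0},{"offset": [0,0,0],"twist": 0,"grip": 0}])

```text
time: 3.58
tool_pos: [0.5309, 0.133, 0.2758]
tool_rot: [0.002, -0.116, 0.993, -0.0]
contact_force: [0.5, -0.1, -0.0]
gripper_width: 0.301
```

play_rows(increments=[{"offset": [0,0,0],"twist": 0,"grip": 0},{"offset": [0,0,0],"twist": 0,"grip": 0},{"offset": [0,0,0],"twist": 0,"grip": 0},{"offset": [0,0,0],"twist": 0,"grip": 0},{"offset": [0,0,0],"twist": 0,"grip": 0}])

```text
time: 4.0
tool_pos: [0.5308, 0.133, 0.2755]
tool_rot: [0.001, -0.116, 0.993, 0.0]
contact_force: [-1.2, 1.3, 5.8]
gripper_width: 0.119
```

play_rows(increments=[{"offset": [0,0,-8],"twist": 0,"grip": 0},{"offset": [0,0,-20],"twist": 0,"grip": 0},{"offset": [0,0,-35],"twist": 0,"grip": 0},{"offset": [0,0,-48],"twist": 0,"grip": 0},{"offset": [0,0,-52],"twist": 0,"grip": 0}])

```text
time: 4.42
tool_pos: [0.5309, 0.1328, 0.329]
tool_rot: [0.002, -0.116, 0.993, -0.0]
contact_force: [1.3, 0.9, -2.3]
gripper_width: 0.118
```

play_rows(increments=[{"offset": [2,10,0],"twist": 0,"grip": 0},{"offset": [5,32,0],"twist": 0.03,"grip": 0},{"offset": [10,60,0],"twist": 0.07,"grip": 0},{"offset": [15,90,0],"twist": 0.11,"grip": 0},{"offset": [20,120,0],"twist": 0.15,"grip": 0}])

```text
time: 4.83
tool_pos: [0.4819, 0.2462, 0.3249]
tool_rot: [-0.001, -0.04, 0.999, -0.0]
contact_force: [0.7, -0.8, -2.3]
gripper_width: 0.116
```

```bash
python3 -c "
from h import *
print(manip.state(),off([.437,.356,.22]),yaws(3.039))"
```

```text
{'time': 4.8333, 'joint_pos': array([ 3.34674381e-01, -8.43945864e-02,  1.88461757e+00,  3.05675231e-04,
        1.34312042e+00, -1.31556504e+00]), 'joint_vel': array([ 0.68837109,  0.04549395, -0.04159866, -0.00139101, -0.0053543 ,
        1.14711873]), 'joint_efforts': array([-3.75753075e+00, -3.36761785e+01, -3.62324345e+01, -2.83821404e-02,
        1.33120171e-01, -9.58205089e-01]), 'tool_pos': array([0.48190345, 0.24617695, 0.3248872 ]), 'tool_rot': array([-8.80848426e-04, -3.96764843e-02,  9.99212184e-01, -1.12032861e-04]), 'contact_force': array([ 0.70917248, -0.78619842, -2.25690467]), 'ft_torque': array([-0.00563299, -0.02467712, -0.00272457]), 'gripper_width': 0.11573048373829097} [ 35.8685369  113.0538529  104.93341311] 0.18196662436261857
```

play_rows(increments=[{"offset": [9,28,0],"twist": 0.05,"grip": 0},{"offset": [18,58,10],"twist": 0.1,"grip": 0},{"offset": [27,85,20],"twist": 0.14,"grip": 0},{"offset": [33,105,30],"twist": 0.17,"grip": 0},{"offset": [36,113,40],"twist": 0.18,"grip": 0}])

```text
time: 5.25
tool_pos: [0.4359, 0.3571, 0.2845]
tool_rot: [-0.001, 0.048, 0.999, 0.0]
contact_force: [-0.7, -0.3, -2.1]
gripper_width: 0.112
```

play_rows(increments=[{"offset": [0,0,10],"twist": 0,"grip": 0},{"offset": [0,0,20],"twist": 0,"grip": 0},{"offset": [0,0,30],"twist": 0,"grip": 0},{"offset": [0,0,40],"twist": 0,"grip": 0},{"offset": [0,0,40],"twist": 0,"grip": 0}])

```text
time: 5.67
tool_pos: [0.4375, 0.3534, 0.2429]
tool_rot: [-0.002, 0.05, 0.999, -0.001]
contact_force: [-0.4, -0.4, -3.4]
gripper_width: 0.117
```

```bash
python3 -c "
from h import *
cv2.imwrite('pics/t1.png',manip.grab_frame('top')[90:330,90:410].repeat(2,0).repeat(2,1))
print(manip.state()['tool_pos'],off([.437,.356,.1955]),yaws(3.039))"
```

```text
[0.43781896 0.35363936 0.24411049] [ 0.91810489  2.36980642 48.60827478] 0.0036162041412035606
```

View pics/t1.png

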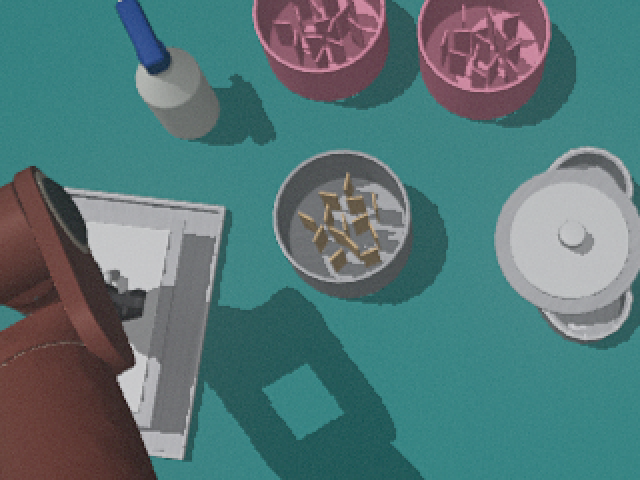

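The picture shows the cover above the tray and inside its lip, with the steel jar now open and its rim centred near (342,217) in the crop. Setting the cover down and releasing.

play_rows(increments=[{"offset": [1,2,12],"twist": 0,"grip": 0},{"offset": [1,2,25],"twist": 0,"grip": 0},{"offset": [1,2,36],"twist": 0,"grip": 0},{"offset": [1,2,44],"twist": 0,"grip": 0},{"offset": [1,2,48],"twist": 0,"grip": 0}])

```text
time: 6.13
tool_pos: [0.4366, 0.3562, 0.1956]
tool_rot: [-0.001, 0.049, 0.999, -0.001]
contact_force: [-0.1, -0.3, -1.7]
gripper_width: 0.115
```

play_rows(increments=[{"offset": [0,0,1],"twist": 0,"grip": 0},{"offset": [0,0,1],"twist": 0,"grip": 0.3},{"offset": [0,0,1],"twist": 0,"grip": 0.8},{"offset": [0,0,1],"twist": 0,"grip": 1},{"offset": [0,0,1],"twist": 0,"grip": 1}])

```text
time: 6.55
tool_pos: [0.4377, 0.3571, 0.1981]
tool_rot: [0.001, 0.049, 0.999, 0.001]
contact_force: [-0.5, -0.4, -0.4]
gripper_width: 0.68
```

play_rows(increments=[{"offset": [0,0,0],"twist": 0,"grip": 1},{"offset": [0,0,0],"twist": 0,"grip": 1},{"offset": [0,0,-15],"twist": 0,"grip": 1},{"offset": [0,0,-50],"twist": 0,"grip": 1},{"offset": [0,0,-90],"twist": 0,"grip": 1}])

```text
time: 6.97
tool_pos: [0.4361, 0.356, 0.2849]
tool_rot: [-0.003, 0.049, 0.999, -0.002]
contact_force: [0.9, 0.3, 1.0]
gripper_width: 1.0
```

```bash
python3 -c "
from h import *
i=cv2.imread('pics/t1.png')
e=cv2.Canny(cv2.GaussianBlur(i,(5,5),0),40,90)
c=[ray('top',*p,.09) for p in [(90+342/2,90+217/2),(90+274/2,90+216/2),(90+410/2,90+216/2),(90+342/2,90+151/2),(90+342/2,90+284/2)]]
print(np.array(c))
manip.grab_frame('scene')
for q in ['jar_cover','box_cover']:
  for d in manip.tip_of(q,'scene')[:1]:print(q,world('scene',d['xyz']))
# knob of jar cover: head top z=.045+.035
print(ray('top',90+572/2,90+233/2,.08), 'plate',ray('top',90+568/2,90+241/2,.048))
print(manip.state()['tool_pos'],off([.522,-.119,.35]))"
```

```text
[[0.53491467 0.11302611 0.09      ]
 [0.53475408 0.18204732 0.09      ]
 [0.53716662 0.0441465  0.09      ]
 [0.60477617 0.11563576 0.09      ]
 [0.46565675 0.11043901 0.09      ]]
jar_cover [ 0.52685903 -0.11971483  0.0484952 ]
box_cover [0.4405618  0.35370807 0.00936579]
[ 0.52485532 -0.12077464  0.08      ] plate [ 0.52429597 -0.1198688   0.048     ]
[0.43864478 0.35766025 0.29201786] [-129.90806273 -465.91412333  -59.69040749]
```

play_rows(increments=[{"offset": [-8,-25,-20],"twist": 0,"grip": 1},{"offset": [-17,-55,-30],"twist": 0,"grip": 1},{"offset": [-26,-90,-30],"twist": 0,"grip": 1},{"offset": [-35,-123,-30],"twist": 0,"grip": 1},{"offset": [-44,-156,-30],"twist": 0,"grip": 1}])

```text
time: 7.53
tool_pos: [0.4654, 0.1957, 0.316]
tool_rot: [-0.001, 0.049, 0.999, -0.0]
contact_force: [1.5, -1.2, 0.1]
gripper_width: 1.002
```

play_rows(increments=[{"offset": [-9,-32,0],"twist": 0,"grip": 1},{"offset": [-18,-64,0],"twist": 0,"grip": 1},{"offset": [-27,-96,0],"twist": 0,"grip": 1},{"offset": [-36,-128,0],"twist": 0,"grip": 1},{"offset": [-45,-160,0],"twist": 0,"grip": 1}])

```text
time: 7.95
tool_pos: [0.4945, 0.032, 0.3157]
tool_rot: [-0.001, 0.049, 0.999, 0.0]
contact_force: [0.6, 0.2, 1.1]
gripper_width: 1.001
```

play_rows(increments=[{"offset": [-9,-32,0],"twist": 0,"grip": 1},{"offset": [-18,-64,0],"twist": 0,"grip": 1},{"offset": [-27,-96,0],"twist": 0,"grip": 1},{"offset": [-36,-125,0],"twist": 0,"grip": 1},{"offset": [-44,-150,0],"twist": 0,"grip": 1}])

```text
time: 8.37
tool_pos: [0.5237, -0.122, 0.3156]
tool_rot: [-0.001, 0.049, 0.999, 0.0]
contact_force: [0.5, 0.6, 0.5]
gripper_width: 1.002
```

play_rows(increments=[{"offset": [0,0,0],"twist": 0,"grip": 1},{"offset": [0,0,0],"twist": 0,"grip": 1},{"offset": [0,0,0],"twist": 0,"grip": 1},{"offset": [0,0,0],"twist": 0,"grip": 1}])

```text
time: 8.7
tool_pos: [0.5238, -0.119, 0.3162]
tool_rot: [-0.001, 0.048, 0.999, 0.0]
contact_force: [0.7, -0.1, 0.8]
gripper_width: 1.001
```

```bash
python3 -c "
from h import *
manip.grab_frame('wrist')
for f in (manip.tip_of,):
    for d in f('jar_cover','wrist')[:2]: print(d['p'],world('wrist',d['xyz']).round(4))
print(manip.state()['tool_pos'],off([.525,-.120,.228]))"
```

```text
[ 0.52387715 -0.11894155  0.31659498] [-1.26390178 -0.96879485 88.59410682]
```

play_rows(increments=[{"offset": [-1,-1,20],"twist": 0,"grip": 1},{"offset": [-1,-1,42],"twist": 0,"grip": 1},{"offset": [-1,-1,64],"twist": 0,"grip": 1},{"offset": [-1,-1,80],"twist": 0,"grip": 0.9},{"offset": [-1,-1,88],"twist": 0,"grip": 0.7}])

```text
time: 9.22
tool_pos: [0.5239, -0.1199, 0.2263]
tool_rot: [-0.002, 0.048, 0.999, 0.001]
contact_force: [-0.4, 1.2, -0.2]
gripper_width: 0.775
```

play_rows(increments=[{"offset": [0,0,0],"twist": 0,"grip": 0.5},{"offset": [0,0,0],"twist": 0,"grip": 0.3},{"offset": [0,0,0],"twist": 0,"grip": 0},{"offset": [0,0,0],"twist": 0,"grip": 0},{"offset": [0,0,0],"twist": 0,"grip": 0}])

```text
time: 9.63
tool_pos: [0.5257, -0.1212, 0.2307]
tool_rot: [0.002, 0.049, 0.999, -0.0]
contact_force: [0.1, 0.6, 3.1]
gripper_width: 0.308
```

play_rows(increments=[{"offset": [0,0,0],"twist": 0,"grip": 0},{"offset": [0,0,0],"twist": 0,"grip": 0},{"offset": [0,0,-5],"twist": 0,"grip": 0},{"offset": [0,0,-20],"twist": 0,"grip": 0},{"offset": [0,0,-40],"twist": 0,"grip": 0}])

```text
time: 10.05
tool_pos: [0.5236, -0.1208, 0.2667]
tool_rot: [-0.003, 0.049, 0.999, 0.001]
contact_force: [-0.4, 0.1, -3.2]
gripper_width: 0.303
```

play_rows(increments=[{"offset": [0,0,-20],"twist": 0,"grip": 0},{"offset": [0,0,-45],"twist": 0,"grip": 0},{"offset": [0,0,-70],"twist": 0,"grip": 0},{"offset": [0,0,-80],"twist": 0,"grip": 0},{"offset": [0,0,-80],"twist": 0,"grip": 0}])

```text
time: 10.47
tool_pos: [0.5256, -0.1215, 0.352]
tool_rot: [0.003, 0.049, 0.999, -0.001]
contact_force: [-0.0, -0.5, -2.1]
gripper_width: 0.308
```

```bash
python3 -c "
from h import *
cv2.imwrite('pics/w2.png',manip.grab_frame('wrist'))
cv2.imwrite('pics/t2.png',manip.grab_frame('top'))
print(manip.state()['tool_pos'],manip.state()['contact_force'],off([.535,.113,.32]))"
```

```text
[ 0.52461013 -0.12108126  0.3477994 ] [-0.37674837  0.34082629 -3.39013355] [ 12.50431237 233.97219393  27.84681452]
```

View pics/w2.png

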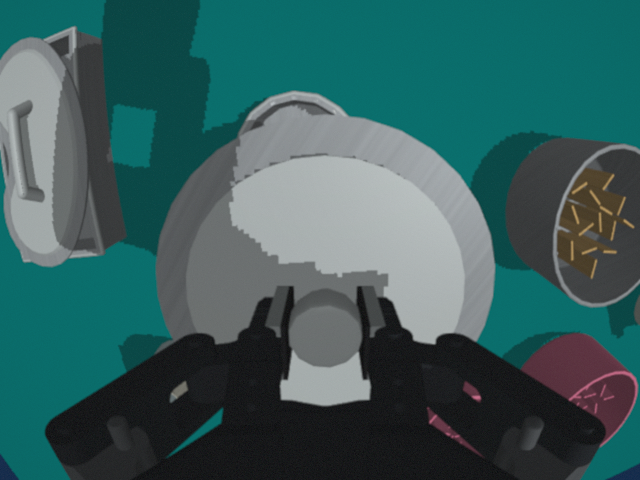

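The wrist picture shows the knob held centrally at (325,328) and the cover level and clear of the dish. The open jar is on the right. Moving to the jar.

play_rows(increments=[{"offset": [0,8,0],"twist": 0,"grip": 0},{"offset": [1,30,0],"twist": 0,"grip": 0},{"offset": [3,60,0],"twist": 0,"grip": 0},{"offset": [5,90,0],"twist": 0,"grip": 0},{"offset": [7,120,0],"twist": 0,"grip": 0}])

```text
time: 10.98
tool_pos: [0.5289, 0.0006, 0.3463]
tool_rot: [-0.002, 0.049, 0.999, 0.0]
contact_force: [-0.4, 1.1, -1.7]
gripper_width: 0.309
```

play_rows(increments=[{"offset": [2,30,0],"twist": 0,"grip": 0},{"offset": [3,60,10],"twist": 0,"grip": 0},{"offset": [4,85,20],"twist": 0,"grip": 0},{"offset": [5,105,30],"twist": 0,"grip": 0},{"offset": [5,113,38],"twist": 0,"grip": 0}])

```text
time: 11.4
tool_pos: [0.5345, 0.1146, 0.3077]
tool_rot: [-0.002, 0.047, 0.999, 0.0]
contact_force: [-0.1, 0.3, -1.2]
gripper_width: 0.307
```

play_rows(increments=[{"offset": [0,0,5],"twist": 0,"grip": 0},{"offset": [0,0,10],"twist": 0,"grip": 0},{"offset": [0,0,10],"twist": 0,"grip": 0},{"offset": [0,0,10],"twist": 0,"grip": 0}])

```text
time: 11.73
tool_pos: [0.5358, 0.1109, 0.3005]
tool_rot: [-0.0, 0.05, 0.999, -0.0]
contact_force: [-0.6, 0.5, -1.7]
gripper_width: 0.309
```

```bash
cat >> h.py <<'E'
def fpx(P):
    c=manip.get_calibration("wrist");T=np.array(c["T"]);q=T[:3,:3].T@(np.array(P)-T[:3,3])
    r=np.hypot(q[0],q[1]);a=np.arctan2(r,q[2]);return np.array([c["fx"]*a*q[0]/r+c["cx"],c["fy"]*a*q[1]/r+c["cy"]])
def tip(d):
    s=manip.state();return np.array(s["tool_pos"])+R.from_quat(np.array(s["tool_rot"])[[1,2,3,0]]).apply(d)
E
python3 -c "
from h import *
print('knob',fpx(tip([0,0,.147])),fpx(tip([.01,0,.147])))
i=cv2.imread('pics/t2.png')
print(manip.state()['tool_pos'],off([.535,.113,.275]))
v=i[140:290,310:560];cv2.imwrite('pics/t2c.png',cv2.resize(v,None,fx=3,fy=3,interpolation=2))
cv2.imwrite('pics/w3.png',manip.grab_frame('wrist'))
"
```

```text
knob [323.2945877  333.20450456] [323.2291032  308.93253913]
[0.53578984 0.11092177 0.30051042] [ 0.97237737  2.00182798 25.51022223]
```

View pics/w3.png

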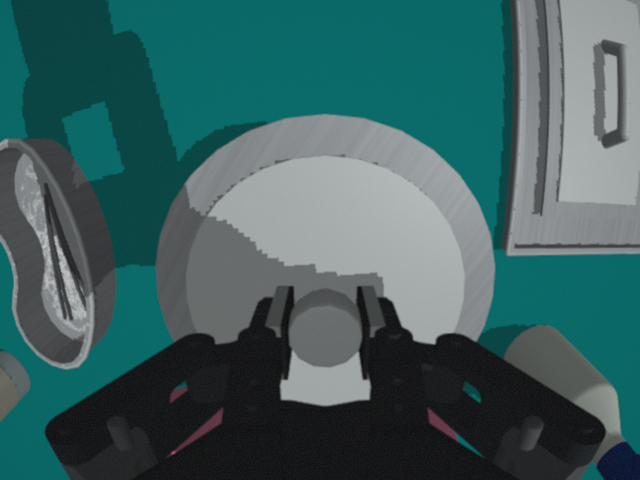

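The cover is held level above the jar, which it hides completely; the knob is at (325,328), about 2 mm off the tool axis. Lowering.

play_rows(increments=[{"offset": [-1,2,5],"twist": 0,"grip": 0},{"offset": [-1,2,10],"twist": 0,"grip": 0},{"offset": [-1,2,15],"twist": 0,"grip": 0},{"offset": [-1,2,20],"twist": 0,"grip": 0},{"offset": [-1,2,23],"twist": 0,"grip": 0}])

```text
time: 12.2
tool_pos: [0.5367, 0.1137, 0.2768]
tool_rot: [-0.001, 0.049, 0.999, -0.0]
contact_force: [-0.0, 0.4, -2.6]
gripper_width: 0.303
```

play_rows(increments=[{"offset": [0,0,1],"twist": 0,"grip": 0},{"offset": [0,0,2],"twist": 0,"grip": 0},{"offset": [0,0,2],"twist": 0,"grip": 0}])

```text
time: 12.45
tool_pos: [0.5369, 0.1138, 0.2757]
tool_rot: [-0.0, 0.049, 0.999, -0.0]
contact_force: [0.1, -0.4, -1.4]
gripper_width: 0.309
```

```bash
python3 -c "
from h import *
s=manip.state();print(s['tool_pos'],s['contact_force'],s['ft_torque'])
"
```

```text
[0.53694347 0.11384717 0.27572991] [ 0.10328515 -0.39806363 -1.41495107] [-0.0440738   0.03777716 -0.0089313 ]
```

View pics/t2c.png

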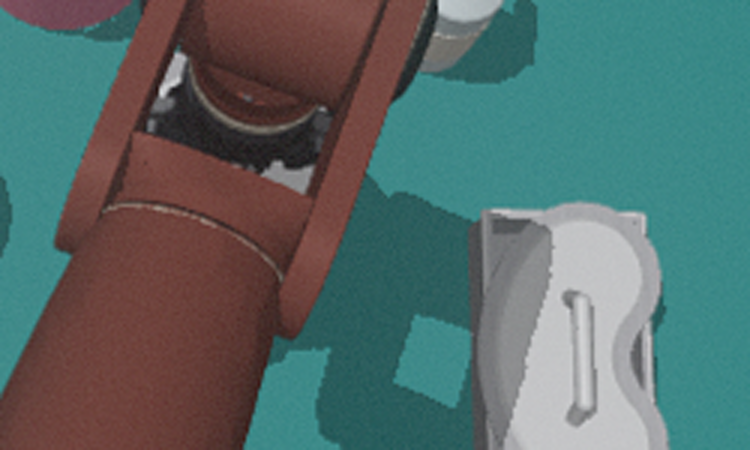

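The crop shows the arm hiding the dish and the kidney cover's bar at (570-590, 295-415) on the box. Continuing down until contact.

play_rows(increments=[{"offset": [0,0,1],"twist": 0,"grip": 0},{"offset": [0,0,2],"twist": 0,"grip": 0},{"offset": [0,0,2],"twist": 0,"grip": 0}])

```text
time: 12.7
tool_pos: [0.537, 0.1138, 0.2739]
tool_rot: [0.0, 0.049, 0.999, -0.0]
contact_force: [0.2, 0.0, -2.2]
gripper_width: 0.308
```

play_rows(increments=[{"offset": [0,0,1],"twist": 0,"grip": 0},{"offset": [0,0,2],"twist": 0,"grip": 0},{"offset": [0,0,2],"twist": 0,"grip": 0}])

```text
time: 12.95
tool_pos: [0.5369, 0.1138, 0.2717]
tool_rot: [-0.0, 0.049, 0.999, -0.0]
contact_force: [-0.4, -0.3, -2.0]
gripper_width: 0.307
```

The cover was standing on its step on the dish rim, so it sat 6 mm higher there than I assumed. The seat is therefore about 3 mm lower.

play_rows(increments=[{"offset": [0,0,1],"twist": 0,"grip": 0},{"offset": [0,0,2],"twist": 0,"grip": 0},{"offset": [0,0,3],"twist": 0,"grip": 0},{"offset": [0,0,3],"twist": 0,"grip": 0}])

```text
time: 13.28
tool_pos: [0.5371, 0.1138, 0.2697]
tool_rot: [-0.0, 0.049, 0.999, -0.0]
contact_force: [-3.0, -0.3, 4.0]
gripper_width: 0.307
```

Contact at the expected seat height. Releasing and rising.

play_rows(increments=[{"offset": [0,0,0],"twist": 0,"grip": 0.4},{"offset": [0,0,0],"twist": 0,"grip": 0.6},{"offset": [0,0,0],"twist": 0,"grip": 0.8},{"offset": [0,0,0],"twist": 0,"grip": 1},{"offset": [0,0,0],"twist": 0,"grip": 1}])

```text
time: 13.7
tool_pos: [0.537, 0.1138, 0.2689]
tool_rot: [0.0, 0.049, 0.999, 0.0]
contact_force: [0.5, -0.1, -0.4]
gripper_width: 0.939
```

play_rows(increments=[{"offset": [0,0,0],"twist": 0,"grip": 1},{"offset": [0,0,-10],"twist": 0,"grip": 1},{"offset": [0,0,-30],"twist": 0,"grip": 1},{"offset": [0,0,-60],"twist": 0,"grip": 1},{"offset": [0,0,-90],"twist": 0,"grip": 1}])

```text
time: 14.12
tool_pos: [0.5366, 0.1138, 0.3596]
tool_rot: [-0.001, 0.049, 0.999, -0.0]
contact_force: [1.0, -0.5, 0.7]
gripper_width: 1.002
```

play_rows(increments=[{"offset": [0,0,0],"twist": 0,"grip": 1},{"offset": [0,0,0],"twist": 0,"grip": 1},{"offset": [0,0,0],"twist": 0,"grip": 1}])

```text
time: 14.37
tool_pos: [0.5368, 0.1138, 0.3591]
tool_rot: [0.0, 0.049, 0.999, 0.0]
contact_force: [-0.1, -0.1, 0.0]
gripper_width: 1.003
```

```bash
python3 -c "
from h import *
i=manip.grab_frame('top');cv2.imwrite('pics/t3.png',i)
v=i[140:335,330:560];cv2.imwrite('pics/t3c.png',cv2.resize(v,None,fx=3,fy=3,interpolation=2))
for q in ['kidney_dish','kidney_cover','instrument_box']:
  for d in manip.tip_of(q,'top')[:1]:print(q,d['p'],world('top',d['xyz']).round(4))
manip.grab_frame('scene')
for q in ['jar_cover','kidney_dish','kidney_cover','instrument_box']:
  for d in manip.tip_of(q,'scene')[:1]:print(q,d['p'],world('scene',d['xyz']).round(4))
print(manip.state()['tool_pos'])
"
```

```text
kidney_dish 0.56 [ 0.5287 -0.1339  0.    ]
kidney_cover 0.58 [ 0.4254 -0.3735  0.0513]
instrument_box 0.53 [0.4342 0.351  0.0077]
jar_cover 0.78 [0.5367 0.115  0.0899]
kidney_dish 0.72 [ 0.5304 -0.1282 -0.0024]
kidney_cover 0.63 [ 0.4297 -0.3738  0.0507]
instrument_box 0.77 [ 0.4289 -0.3759 -0.0052]
[0.53692308 0.11381025 0.35839249]
```

View pics/t3c.png

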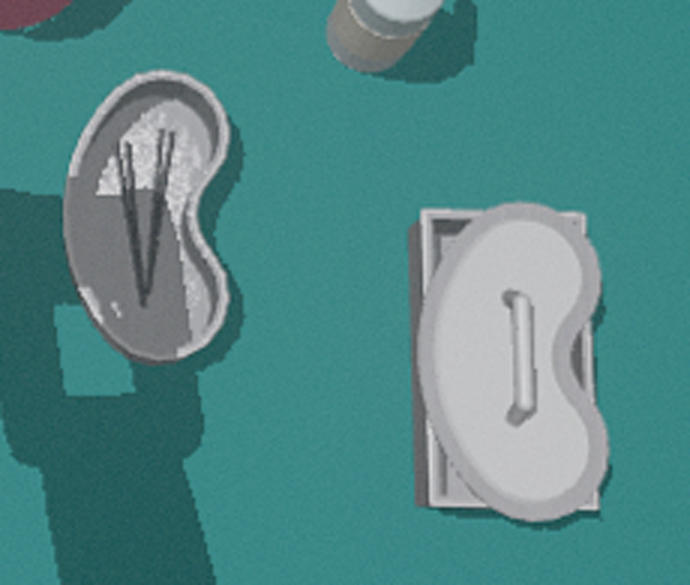

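The crop shows the dish open at (147,215) and the kidney cover on the box at (515,362). Both have their convex side to the left. I'll fit rectangles of the known size and overlay them to check.

```bash
cat > fit.py <<'E'
from h import *
f=lambda u,v:(330+u/3,140+v/3)
def kid(top,bot,left,r1,r2,z):
    t,b,l,a,c=[ray('top',*f(*p),z)[:2] for p in(top,bot,left,r1,r2)]
    d=a-c;th=np.arctan2(d[1],d[0]);e=np.array([np.cos(th),np.sin(th)]);n=np.array([-e[1],e[0]])
    x=(t@e+b@e)/2;y=(l@n+(a@n+c@n)/2)/2
    return e*x+n*y,th,((t-b)@e).round(4),((l-(a+c)/2)@n).round(4)
D=kid((158,70),(152,357),(63,230),(229,135),(229,298),.045)
C=kid((515,203),(535,522),(418,345),(601,275),(608,445),.058)
B=quad('top',[f(*p) for p in[(421,210),(586,212),(599,512),(430,507)]],.05)
print(D,C,B)
b=[ray('top',*f(*p),.089)[:2] for p in[(519,300),(525,408)]];print('bar',b,sum(b)/2,np.arctan2(*(b[0]-b[1])[::-1]))
im=cv2.imread('pics/t3c.png')
for (c,th,w,h,z) in((D[0],D[1],.204,.111,.045),(C[0],C[1],.22,.127,.058),(B[0][:2],B[1],.2,.108,.05)):
    e=np.array([np.cos(th),np.sin(th)]);n=np.array([-e[1],e[0]])
    P=[c+sx*e*w/2+sy*n*h/2 for sx,sy in((1,1),(1,-1),(-1,-1),(-1,1))]
    q=np.array([(px('top',[*p,z])-(330,140))*3+(1 if 1 else 0) for p in P])
    cv2.polylines(im,[(q*8).astype(np.int32)],True,(0,0,255),1,cv2.LINE_AA,3)
cv2.imwrite('pics/ov.png',im)
E
python3 fit.py
```

```text
(array([ 0.5257091 , -0.13005177]), np.float64(-0.01276771660988358), np.float64(0.2064), np.float64(0.1156)) (array([ 0.42342549, -0.37564591]), np.float64(-0.015153021826746977), np.float64(0.2184), np.float64(0.1259)) (array([ 0.42566913, -0.3766016 ,  0.05      ]), np.float64(3.1330643885544265), [np.float64(0.205), np.float64(0.114), np.float64(0.207), np.float64(0.113)])
bar [array([ 0.45826519, -0.3724561 ]), array([ 0.38617276, -0.37306449])] [ 0.42221898 -0.37276029] 0.008438783311273991
```

View pics/ov.png

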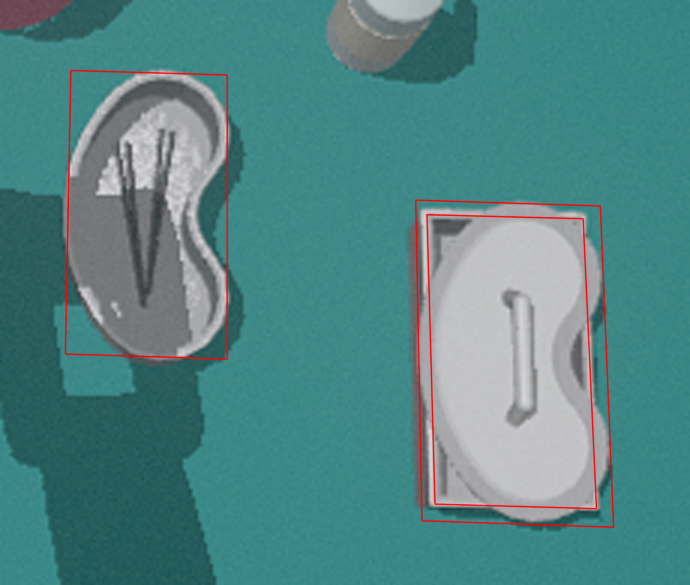

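The overlaid rectangles match the dish, cover and box outlines to within 2–3 mm. Going to the kidney cover.

```bash
python3 -c "
from h import *
print(off([.423,-.374,.34]),yaws(0.0))"
```

```text
[  65.71362189 -496.60252585   18.52688325] -0.0978333046840798
```

play_rows(increments=[{"offset": [4,-30,3],"twist": -0.02,"grip": 1},{"offset": [9,-66,6],"twist": -0.04,"grip": 1},{"offset": [14,-102,9],"twist": -0.06,"grip": 1},{"offset": [18,-134,12],"twist": -0.08,"grip": 1},{"offset": [22,-166,15],"twist": -0.098,"grip": 1}])

```text
time: 15.23
tool_pos: [0.4983, -0.0506, 0.3438]
tool_rot: [0.0, -0.001, 1.0, -0.0]
contact_force: [0.4, -0.3, 0.6]
gripper_width: 1.002
```

```bash
python3 -c "
from h import *
print(off([.423,-.374,.34]),yaws(0.0))"
```

```text
[  75.70950753 -323.30286484    3.84225365] 0.00140223594785982
```

play_rows(increments=[{"offset": [8,-32,0],"twist": 0,"grip": 1},{"offset": [16,-65,0],"twist": 0,"grip": 1},{"offset": [24,-98,0],"twist": 0,"grip": 1},{"offset": [31,-130,0],"twist": 0,"grip": 1},{"offset": [38,-162,0],"twist": 0,"grip": 1}])

```text
time: 15.65
tool_pos: [0.4602, -0.2128, 0.344]
tool_rot: [0.0, -0.0, 1.0, -0.0]
contact_force: [0.6, 0.2, 0.1]
gripper_width: 1.003
```

play_rows(increments=[{"offset": [8,-32,0],"twist": 0,"grip": 1},{"offset": [16,-65,0],"twist": 0,"grip": 1},{"offset": [24,-98,0],"twist": 0,"grip": 1},{"offset": [31,-130,0],"twist": 0,"grip": 1},{"offset": [38,-158,0],"twist": 0,"grip": 1}])

```text
time: 16.07
tool_pos: [0.4222, -0.3712, 0.344]
tool_rot: [0.0, 0.0, 1.0, -0.0]
contact_force: [0.4, 0.0, -0.8]
gripper_width: 1.001
```

play_rows(increments=[{"offset": [0,0,0],"twist": 0,"grip": 1},{"offset": [0,0,0],"twist": 0,"grip": 1},{"offset": [0,0,0],"twist": 0,"grip": 1},{"offset": [0,0,0],"twist": 0,"grip": 1}])

```text
time: 16.4
tool_pos: [0.4232, -0.3683, 0.3437]
tool_rot: [-0.0, -0.001, 1.0, 0.0]
contact_force: [-0.6, 0.3, -0.2]
gripper_width: 1.0
```

```bash
python3 -c "
from h import *
i=manip.grab_frame('wrist')
for x in(-.034,.034): 
  q=fpx([.423+x,-.374,.089]);print(q);cv2.circle(i,tuple(int(v) for v in q),4,(0,0,255),1)
for d in manip.tip_of('kidney_cover','wrist')[:1]:print(d['p'],world('wrist',d['xyz']).round(4))
cv2.imwrite('pics/w4.png',i)
print(manip.state()['tool_pos'],off([.423,-.374,.238]),yaws(0.0))"
```

```text
[314.64578353 191.32942744]
[315.35165583 293.41833155]
0.86 [ 0.4251 -0.3745  0.0529]
[ 0.4233203  -0.368209    0.34387562] [  0.33078672  -5.80823542 105.87464503] 0.001747652250096765
```

View pics/w4.png

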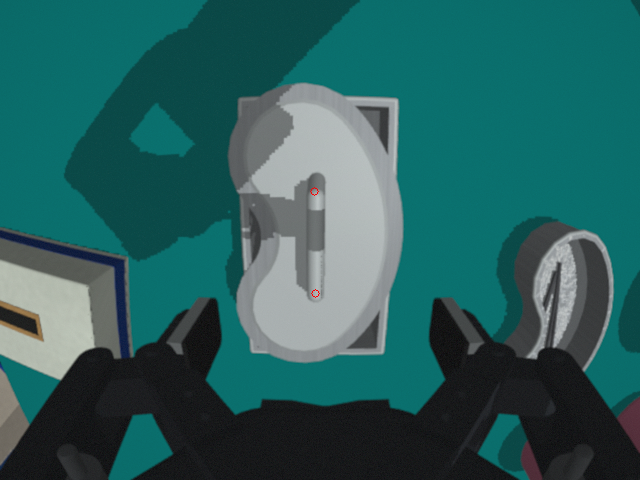

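The wrist picture shows the bar from (316,175) to (316,300). My predicted ends lie on it within 2–3 mm and it is aligned with the gripper. Gripping.

play_rows(increments=[{"offset": [1,-6,22],"twist": 0,"grip": 1},{"offset": [1,-6,46],"twist": 0,"grip": 1},{"offset": [1,-6,70],"twist": 0,"grip": 1},{"offset": [1,-6,92],"twist": 0,"grip": 1},{"offset": [1,-6,105],"twist": 0,"grip": 0.9}])

```text
time: 16.92
tool_pos: [0.4216, -0.3737, 0.2362]
tool_rot: [-0.001, -0.001, 1.0, 0.001]
contact_force: [-0.6, 0.3, -0.7]
gripper_width: 0.909
```

play_rows(increments=[{"offset": [0,0,0],"twist": 0,"grip": 0.6},{"offset": [0,0,0],"twist": 0,"grip": 0.3},{"offset": [0,0,0],"twist": 0,"grip": 0},{"offset": [0,0,0],"twist": 0,"grip": 0},{"offset": [0,0,0],"twist": 0,"grip": 0}])

```text
time: 17.33
tool_pos: [0.4225, -0.3757, 0.2408]
tool_rot: [0.001, -0.0, 1.0, -0.001]
contact_force: [0.5, -0.3, 0.5]
gripper_width: 0.186
```

play_rows(increments=[{"offset": [0,0,0],"twist": 0,"grip": 0},{"offset": [0,0,0],"twist": 0,"grip": 0},{"offset": [0,0,0],"twist": 0,"grip": 0},{"offset": [0,0,0],"twist": 0,"grip": 0},{"offset": [0,0,0],"twist": 0,"grip": 0}])

```text
time: 17.75
tool_pos: [0.4225, -0.3758, 0.2408]
tool_rot: [0.001, -0.0, 1.0, -0.001]
contact_force: [-0.7, 1.5, 6.6]
gripper_width: 0.112
```

play_rows(increments=[{"offset": [0,0,-8],"twist": 0,"grip": 0},{"offset": [0,0,-22],"twist": 0,"grip": 0},{"offset": [0,0,-40],"twist": 0,"grip": 0},{"offset": [0,0,-55],"twist": 0,"grip": 0},{"offset": [0,0,-60],"twist": 0,"grip": 0}])

```text
time: 18.17
tool_pos: [0.4222, -0.3756, 0.3013]
tool_rot: [0.001, -0.0, 1.0, -0.001]
contact_force: [1.4, -0.5, -2.4]
gripper_width: 0.111
```

```bash
python3 -c "
from h import *
s=manip.state();print(s['tool_pos'],s['contact_force'],s['ft_torque'],off([.527,-.131,.27]),yaws(0.0))"
```

```text
[ 0.42221763 -0.37564827  0.30132779] [ 1.41963506 -0.53683827 -2.36388554] [-0.00789957  0.01872339  0.02535619] [-104.77292826  244.70587717   30.90660162] 0.00022319756068767127
```

play_rows(increments=[{"offset": [-5,12,0],"twist": 0,"grip": 0},{"offset": [-15,35,0],"twist": 0,"grip": 0},{"offset": [-28,65,0],"twist": 0,"grip": 0},{"offset": [-40,95,0],"twist": 0,"grip": 0},{"offset": [-52,122,0],"twist": 0,"grip": 0}])

```text
time: 18.58
tool_pos: [0.4737, -0.2509, 0.2971]
tool_rot: [-0.001, 0.0, 1.0, 0.001]
contact_force: [0.2, -0.5, -2.8]
gripper_width: 0.107
```

play_rows(increments=[{"offset": [-13,30,0],"twist": 0,"grip": 0},{"offset": [-26,60,5],"twist": 0,"grip": 0},{"offset": [-38,90,10],"twist": 0,"grip": 0},{"offset": [-47,112,15],"twist": 0,"grip": 0},{"offset": [-51,121,20],"twist": 0,"grip": 0}])

```text
time: 19.0
tool_pos: [0.5249, -0.1287, 0.277]
tool_rot: [-0.001, -0.002, 1.0, 0.001]
contact_force: [-0.2, 0.1, -2.1]
gripper_width: 0.112
```

play_rows(increments=[{"offset": [0,0,10],"twist": 0,"grip": 0},{"offset": [0,0,20],"twist": 0,"grip": 0},{"offset": [0,0,20],"twist": 0,"grip": 0},{"offset": [0,0,20],"twist": 0,"grip": 0}])

```text
time: 19.33
tool_pos: [0.524, -0.1331, 0.2572]
tool_rot: [-0.002, 0.001, 1.0, 0.0]
contact_force: [0.4, -0.1, -2.0]
gripper_width: 0.109
```

```bash
python3 -c "
from h import *
i=manip.grab_frame('scene');cv2.imwrite('pics/s5.png',cv2.resize(i[180:340,180:400],None,fx=3.5,fy=3.5,interpolation=2))
s=manip.state();print(s['tool_pos'],s['contact_force'],off([.526,-.131,.2298]),yaws(0.0))"
```

```text
[ 0.52438996 -0.13326453  0.25822735] [ 0.03034589  0.03036649 -2.23668421] [-1.64212076  2.26108188 28.42578692] -0.0015661970118954205
```

View pics/s5.png

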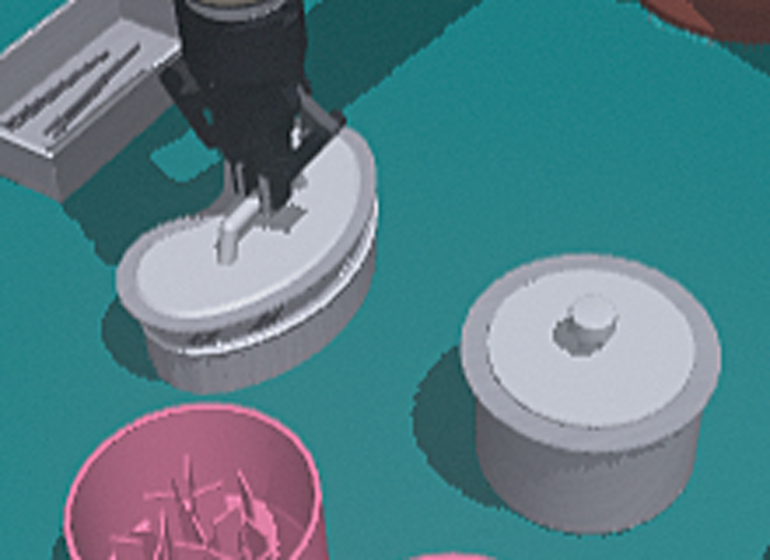

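The picture shows the jar cover seated flush and the kidney cover level just above the dish, aligned with it. Lowering.

play_rows(increments=[{"offset": [-2,2,6],"twist": 0,"grip": 0},{"offset": [-2,2,12],"twist": 0,"grip": 0},{"offset": [-2,2,17],"twist": 0,"grip": 0},{"offset": [-2,2,22],"twist": 0,"grip": 0},{"offset": [-2,2,24],"twist": 0,"grip": 0}])

```text
time: 19.8
tool_pos: [0.5271, -0.1304, 0.2357]
tool_rot: [-0.001, -0.0, 1.0, 0.0]
contact_force: [-8.3, 2.5, 16.2]
gripper_width: 0.116
```

play_rows(increments=[{"offset": [0,0,1],"twist": 0,"grip": 0},{"offset": [0,0,2],"twist": 0,"grip": 0},{"offset": [0,0,3],"twist": 0,"grip": 0},{"offset": [0,0,3],"twist": 0,"grip": 0}])

```text
time: 20.13
tool_pos: [0.5273, -0.1305, 0.2357]
tool_rot: [-0.001, -0.0, 1.0, 0.0]
contact_force: [-13.3, 3.8, 20.8]
gripper_width: 0.113
```

Contact is 6 mm above the seat, so the step is standing on the rim; the side force points to −x. Lifting slightly while I refine the dish pose from the earlier clear top picture.

play_rows(increments=[{"offset": [0,0,-4],"twist": 0,"grip": 0},{"offset": [0,0,-9],"twist": 0,"grip": 0},{"offset": [0,0,-13],"twist": 0,"grip": 0},{"offset": [0,0,-13],"twist": 0,"grip": 0}])

```text
time: 20.47
tool_pos: [0.5271, -0.1303, 0.2455]
tool_rot: [0.001, -0.0, 1.0, -0.0]
contact_force: [-0.3, 0.2, -3.2]
gripper_width: 0.108
```

```bash
cat > fit2.py <<'E'
from h import *
from scipy.optimize import minimize
from scipy.interpolate import CubicSpline
i=cv2.imread('pics/t3.png').astype(int)
x0,y0,x1,y1=342,155,416,268
sat=(i.max(2)-i.min(2))/np.maximum(i.max(2),1)
m=(sat<.3).astype(np.uint8)[y0:y1,x0:x1]
n,l,st,_=cv2.connectedComponentsWithStats(m);k=1+st[1:,4].argmax();m=cv2.morphologyEx((l==k).astype(np.uint8),cv2.MORPH_CLOSE,np.ones((3,3)))
c,_=cv2.findContours(m,cv2.RETR_EXTERNAL,cv2.CHAIN_APPROX_NONE);m=cv2.fillPoly(m*0,c,1).astype(float)
cal=manip.get_calibration('top');T=np.array(cal['T'])
def proj(P):
    q=(P-T[:3,3])@T[:3,:3];return np.c_[cal['fx']*q[:,0]/q[:,2]+cal['cx'],cal['fy']*q[:,1]/q[:,2]+cal['cy']]
S=6;A=np.linspace(-np.pi/2,np.pi/2,9);t=np.linspace(-np.pi/2,np.pi/2,60)
def outl(r):
    rr=CubicSpline(A,r,bc_type='clamped')(t);P=np.c_[rr*np.cos(t),rr*np.sin(t)]
    P=np.r_[P,np.c_[-P[::-1,0],P[::-1,1]]]
    lo,hi=P.min(0),P.max(0);return (P-(lo+hi)/2)/(hi-lo)*[.204,.111]
def ren(v,big=S):
    x,y,th=v[:3];P=outl(np.exp(v[3:]));c,s=np.cos(th),np.sin(th);P=P@np.array([[c,s],[-s,c]])+[x,y]
    im=np.zeros(((y1-y0)*S,(x1-x0)*S),np.uint8)
    q0=None
    for z in np.linspace(0,.045,6):
        q=proj(np.c_[P,np.full(len(P),z)]);q=((q-[x0-.5,y0-.5])*S-.5)
        cv2.fillPoly(im,[np.round(q*16).astype(np.int32)],1,cv2.LINE_8,4)
    return cv2.resize(im.astype(float),(x1-x0,y1-y0),interpolation=cv2.INTER_AREA)
f=lambda v:np.abs(ren(v)-m).sum()
r0=np.array([.035,.038,.06,.095,.105,.1,.075,.06,.055])
best=None
for x in(.522,.527,.531):
    v=np.r_[x,-.131,0,np.log(r0)]
    for _ in range(3):
        sx=np.vstack([v]+[v+d for d in np.diag([.004,.004,.04]+[.1]*9)])
        o=minimize(f,v,method='Nelder-Mead',options=dict(initial_simplex=sx,maxiter=1500,xatol=1e-5,fatol=.01));v=o.x
    print(v[:3].round(4),o.fun,m.sum())
E
python3 fit2.py; python3 -c "
from h import *
s=manip.state();print(s['tool_pos'],s['contact_force'],yaws(0.0))"
```

```text
[ 0.5276 -0.1307 -0.0054] 131.55558571219444 4298.0
[ 0.5277 -0.1309 -0.0048] 128.97225232981145 4298.0
[ 0.5276 -0.1306 -0.0036] 132.05558574572206 4298.0
[ 0.52714901 -0.1303255   0.24554968] [-0.31336022  0.16727173 -3.1618221 ] 0.00017994836922197166
```

The fit gives the dish at (0.528, −0.131), which matches the tool position. The kidney cover's step (about 180×87 mm) fits inside the box mouth (192×100), so the cover was flush at 0.050 and not on its step. That puts the dish seat at TCP z ≈ 0.2358, exactly where contact came. Lowering again and checking by picture.

play_rows(increments=[{"offset": [0,0,3],"twist": 0,"grip": 0},{"offset": [0,0,6],"twist": 0,"grip": 0},{"offset": [0,0,8],"twist": 0,"grip": 0},{"offset": [0,0,10],"twist": 0,"grip": 0},{"offset": [0,0,10],"twist": 0,"grip": 0}])

```text
time: 20.88
tool_pos: [0.527, -0.1302, 0.2358]
tool_rot: [-0.001, -0.0, 1.0, 0.0]
contact_force: [-4.9, 2.3, 7.1]
gripper_width: 0.113
```

```bash
python3 -c "
from h import *
i=manip.grab_frame('scene');cv2.imwrite('pics/s6.png',cv2.resize(i[200:310,200:310],None,fx=5,fy=5,interpolation=2))
s=manip.state();print(s['tool_pos'],s['contact_force'])"
```

```text
[ 0.52695097 -0.1302073   0.23578473] [-4.59417952  2.28412731  7.53024685]
```

View pics/s6.png

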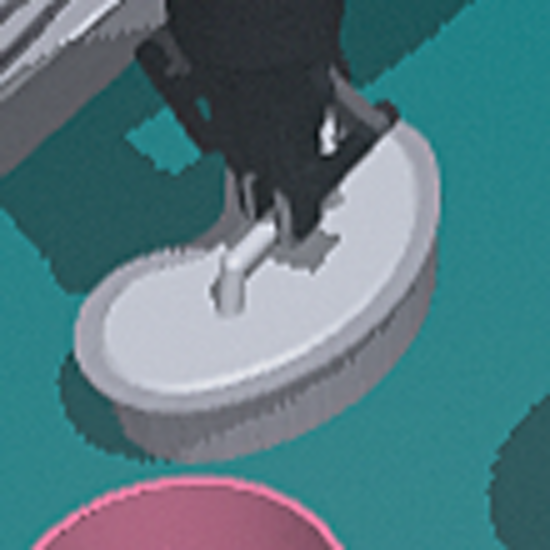

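The plate is down on the rim all round. Releasing, rising, and going back for the box cover.

play_rows(increments=[{"offset": [0,0,0],"twist": 0,"grip": 0.3},{"offset": [0,0,0],"twist": 0,"grip": 0.6},{"offset": [0,0,0],"twist": 0,"grip": 0.9},{"offset": [0,0,0],"twist": 0,"grip": 1},{"offset": [0,0,0],"twist": 0,"grip": 1}])

```text
time: 21.35
tool_pos: [0.5269, -0.1303, 0.2348]
tool_rot: [-0.0, -0.0, 1.0, 0.0]
contact_force: [0.3, -0.2, 0.3]
gripper_width: 0.817
```

play_rows(increments=[{"offset": [0,0,0],"twist": 0,"grip": 1},{"offset": [0,0,-12],"twist": 0,"grip": 1},{"offset": [0,0,-40],"twist": 0,"grip": 1},{"offset": [0,0,-75],"twist": 0,"grip": 1},{"offset": [0,0,-105],"twist": 0,"grip": 1}])

```text
time: 21.77
tool_pos: [0.5268, -0.1302, 0.3423]
tool_rot: [0.0, -0.0, 1.0, -0.0]
contact_force: [0.6, 0.0, -0.0]
gripper_width: 0.999
```

```bash
python3 -c "
from h import *
i=manip.grab_frame('top');cv2.imwrite('pics/t4.png',i)
a=cv2.resize(i[175:330,85:210],None,fx=3,fy=3,interpolation=2);b=cv2.resize(i[175:330,440:560],None,fx=3,fy=3,interpolation=2)
cv2.imwrite('pics/t4c.png',np.hstack([a,b]));print(a.shape)
for d in manip.tip_of('box_cover','top')[:1]:print(d['p'],world('top',d['xyz']).round(4))
for d in manip.tip_of('instrument_box','top')[:2]:print(d['p'],world('top',d['xyz']).round(4))
s=manip.state();print(s['tool_pos'],s['contact_force'])"
```

```text
(465, 375, 3)
0.88 [0.4347 0.3534 0.007 ]
0.58 [ 0.4281 -0.3739  0.0017]
[ 0.5278948  -0.13063292  0.34483436] [-0.07683694  0.15437705  0.2713783 ]
```

View pics/t4c.png

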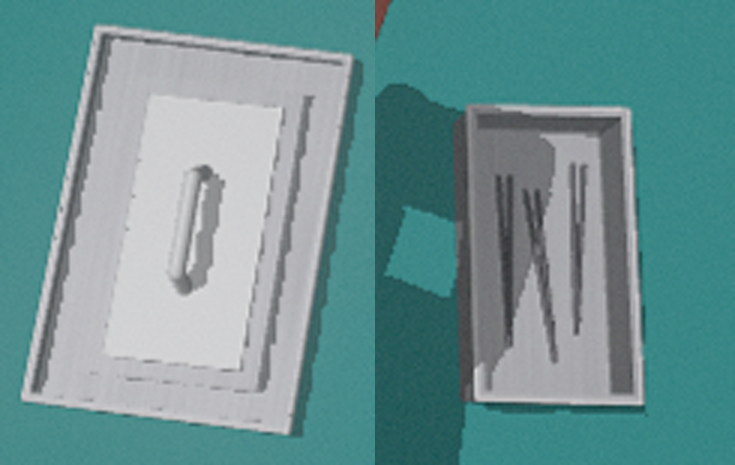

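The picture shows the box cover lying in the tray with its bar at (190,230), and the box open with rim corners (468,105), (632,108), (644,405), (475,402).

```bash
python3 -c "
from h import *
f=lambda L,x:[(x+u/3,175+v/3) for u,v in L]
print('box',quad('top',f([(93,105),(257,108),(269,405),(100,402)],440),.05))
c,t,l=quad('top',f([(148,95),(285,108),(243,371),(104,357)],85),.013);print('cover',c,t,l)
b=[ray('top',*p,.041) for p in f([(195,172),(180,283)],85)];print('bar',(b[0]+b[1])/2,np.arctan2(*(b[0]-b[1])[1::-1]))
print(off([.4365,.355,.33]),yaws(t))"
```

```text
box (array([ 0.42583311, -0.37713018,  0.05      ]), np.float64(3.1282267086162974), [np.float64(0.205), np.float64(0.114), np.float64(0.205), np.float64(0.113)])
cover [0.43376552 0.35326857 0.013     ] 3.0557162342022215 [np.float64(0.19), np.float64(0.1), np.float64(0.19), np.float64(0.098)]
bar [0.43163636 0.35032949 0.041     ] -0.05680880955881811
[ 91.4250481  485.6898267   12.61952964] 0.08602058861547501
```

play_rows(increments=[{"offset": [5,28,0],"twist": 0,"grip": 1},{"offset": [12,62,0],"twist": 0,"grip": 1},{"offset": [18,96,0],"twist": 0,"grip": 1},{"offset": [25,130,0],"twist": 0,"grip": 1},{"offset": [31,162,0],"twist": 0,"grip": 1}])

```text
time: 22.33
tool_pos: [0.4947, 0.0333, 0.3386]
tool_rot: [-0.001, 0.0, 1.0, 0.0]
contact_force: [0.8, -0.1, -0.6]
gripper_width: 0.998
```

play_rows(increments=[{"offset": [6,33,0],"twist": 0,"grip": 1},{"offset": [12,66,0],"twist": 0,"grip": 1},{"offset": [18,99,0],"twist": 0,"grip": 1},{"offset": [25,132,0],"twist": 0,"grip": 1},{"offset": [31,164,0],"twist": 0,"grip": 1}])

```text
time: 22.75
tool_pos: [0.4636, 0.1973, 0.3387]
tool_rot: [-0.001, -0.0, 1.0, -0.0]
contact_force: [1.0, -0.6, 0.7]
gripper_width: 1.0
```

play_rows(increments=[{"offset": [6,33,0],"twist": 0.02,"grip": 1},{"offset": [12,66,0],"twist": 0.04,"grip": 1},{"offset": [20,99,5],"twist": 0.06,"grip": 1},{"offset": [27,130,10],"twist": 0.07,"grip": 1},{"offset": [32,158,15],"twist": 0.086,"grip": 1}])

```text
time: 23.17
tool_pos: [0.4315, 0.3554, 0.3235]
tool_rot: [-0.001, 0.043, 0.999, -0.001]
contact_force: [0.7, -0.2, -1.0]
gripper_width: 1.001
```

play_rows(increments=[{"offset": [0,0,0],"twist": 0,"grip": 1},{"offset": [0,0,0],"twist": 0,"grip": 1},{"offset": [0,0,0],"twist": 0,"grip": 1}])

```text
time: 23.42
tool_pos: [0.4325, 0.3534, 0.324]
tool_rot: [-0.001, 0.043, 0.999, -0.001]
contact_force: [0.0, -0.1, -0.8]
gripper_width: 0.998
```

```bash
python3 -c "
from h import *
i=manip.grab_frame('wrist')
for d in manip.tip_of('box_cover','wrist')[:1]:print(d['p'],world('wrist',d['xyz']).round(4))
e=np.array([np.cos(-.086),np.sin(-.086),0])*.034
for x in(-1,1): 
  q=fpx(np.array([.434,.353,.043])+x*e);print(q.round(1))
cv2.imwrite('pics/w5.png',i)
# bright-bar search
print(manip.state()['tool_pos'],off([.434,.353,.193]),yaws(3.0557))"
```

```text
0.58 [0.4387 0.3572 0.0127]
[324.6 187.1]
[324.8 279.8]
[0.43301873 0.35284615 0.32466685] [ -1.00576955   0.31766572 131.66637372] -0.0010528807844476518
```

View pics/w5.png

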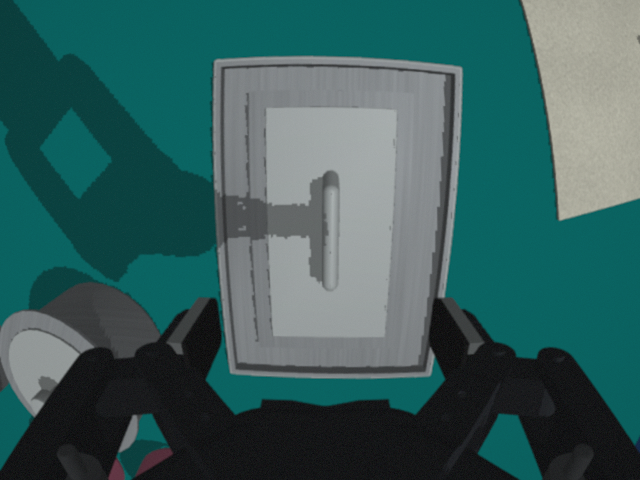

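The wrist picture shows the bar at x≈331 against a predicted 325, so the cover is at y≈0.357, matching where I released it. The bar is parallel to the pads. Gripping.

play_rows(increments=[{"offset": [-2,4,28],"twist": 0,"grip": 1},{"offset": [-2,4,58],"twist": 0,"grip": 1},{"offset": [-2,4,88],"twist": 0,"grip": 1},{"offset": [-2,4,112],"twist": 0,"grip": 1},{"offset": [-2,4,130],"twist": 0,"grip": 1}])

```text
time: 23.93
tool_pos: [0.4348, 0.3559, 0.1925]
tool_rot: [-0.001, 0.044, 0.999, -0.001]
contact_force: [-0.5, -0.3, 0.3]
gripper_width: 1.0
```

play_rows(increments=[{"offset": [0,0,0],"twist": 0,"grip": 0.6},{"offset": [0,0,0],"twist": 0,"grip": 0.3},{"offset": [0,0,0],"twist": 0,"grip": 0},{"offset": [0,0,0],"twist": 0,"grip": 0},{"offset": [0,0,0],"twist": 0,"grip": 0}])

```text
time: 24.35
tool_pos: [0.436, 0.3579, 0.197]
tool_rot: [0.001, 0.043, 0.999, 0.001]
contact_force: [0.1, -0.1, -1.0]
gripper_width: 0.3
```

play_rows(increments=[{"offset": [0,0,0],"twist": 0,"grip": 0},{"offset": [0,0,0],"twist": 0,"grip": 0},{"offset": [0,0,0],"twist": 0,"grip": 0},{"offset": [0,0,0],"twist": 0,"grip": 0},{"offset": [0,0,0],"twist": 0,"grip": 0}])

```text
time: 24.77
tool_pos: [0.4358, 0.3579, 0.1966]
tool_rot: [0.001, 0.043, 0.999, 0.0]
contact_force: [-1.4, -1.2, 7.1]
gripper_width: 0.115
```

play_rows(increments=[{"offset": [0,0,-12],"twist": 0,"grip": 0},{"offset": [0,0,-35],"twist": 0,"grip": 0},{"offset": [0,0,-65],"twist": 0,"grip": 0},{"offset": [0,0,-100],"twist": 0,"grip": 0},{"offset": [0,0,-130],"twist": 0,"grip": 0}])

```text
time: 25.18
tool_pos: [0.4346, 0.3574, 0.3266]
tool_rot: [-0.0, 0.043, 0.999, -0.0]
contact_force: [1.4, 1.3, -2.4]
gripper_width: 0.117
```

play_rows(increments=[{"offset": [0,0,-20],"twist": 0,"grip": 0},{"offset": [0,0,-35],"twist": 0,"grip": 0},{"offset": [0,0,-40],"twist": 0,"grip": 0},{"offset": [0,0,-40],"twist": 0,"grip": 0}])

```text
time: 25.52
tool_pos: [0.4352, 0.3577, 0.3667]
tool_rot: [0.001, 0.043, 0.999, 0.001]
contact_force: [-0.1, 0.9, -3.0]
gripper_width: 0.117
```

```bash
python3 -c "
from h import *
s=manip.state();print(s['tool_pos'],s['contact_force'],s['ft_torque'],off([.426,-.377,.36]),yaws(3.128))
i=manip.grab_frame('wrist');cv2.imwrite('pics/w6.png',i)
for d in manip.tip_of('box_cover','wrist')[:1]:print(d['p'],world('wrist',d['xyz']).round(4))
"
```

```text
[0.43516768 0.35773332 0.36670361] [-0.08705366  0.88014294 -3.02869681] [ 0.02561621  0.03265541 -0.0716242 ] [ -53.66587067 -732.83850433    5.45287959] -0.07200185712552276
0.95 [0.4372 0.3581 0.1743]
```

play_rows(increments=[{"offset": [-1,-10,0],"twist": 0,"grip": 0},{"offset": [-3,-32,0],"twist": 0,"grip": 0},{"offset": [-6,-62,0],"twist": 0,"grip": 0},{"offset": [-8,-95,0],"twist": 0,"grip": 0},{"offset": [-10,-130,0],"twist": 0,"grip": 0}])

```text
time: 26.03
tool_pos: [0.4332, 0.2256, 0.3629]
tool_rot: [-0.002, 0.042, 0.999, -0.001]
contact_force: [0.5, -0.2, -2.5]
gripper_width: 0.115
```

play_rows(increments=[{"offset": [-2,-34,0],"twist": 0,"grip": 0},{"offset": [-5,-68,0],"twist": 0,"grip": 0},{"offset": [-7,-102,0],"twist": 0,"grip": 0},{"offset": [-10,-136,0],"twist": 0,"grip": 0},{"offset": [-12,-170,0],"twist": 0,"grip": 0}])

```text
time: 26.45
tool_pos: [0.4303, 0.0549, 0.3631]
tool_rot: [-0.001, 0.043, 0.999, -0.0]
contact_force: [1.6, -0.5, -3.3]
gripper_width: 0.113
```

play_rows(increments=[{"offset": [-2,-34,0],"twist": 0,"grip": 0},{"offset": [-5,-68,0],"twist": 0,"grip": 0},{"offset": [-7,-102,0],"twist": 0,"grip": 0},{"offset": [-10,-136,0],"twist": 0,"grip": 0},{"offset": [-12,-170,0],"twist": 0,"grip": 0}])

```text
time: 26.87
tool_pos: [0.4275, -0.1154, 0.3632]
tool_rot: [-0.001, 0.043, 0.999, 0.0]
contact_force: [0.8, -0.1, -2.3]
gripper_width: 0.116
```

play_rows(increments=[{"offset": [-2,-34,0],"twist": -0.01,"grip": 0},{"offset": [-5,-68,0],"twist": -0.025,"grip": 0},{"offset": [-8,-100,0],"twist": -0.04,"grip": 0},{"offset": [-10,-130,0],"twist": -0.06,"grip": 0},{"offset": [-12,-155,0],"twist": -0.072,"grip": 0}])

```text
time: 27.28
tool_pos: [0.4261, -0.2712, 0.363]
tool_rot: [-0.001, 0.007, 1.0, 0.001]
contact_force: [0.4, 0.3, -1.7]
gripper_width: 0.114
```

```bash
python3 -c "
from h import *
s=manip.state();print(s['tool_pos'],s['contact_force'],off([.425,-.377,.30]),yaws(3.128))
"
```

```text
[ 0.42612325 -0.27117251  0.36303155] [ 0.44782852  0.27287913 -1.70081616] [  -0.58024119 -105.92635006   62.87262018] -0.0009057472985443127
```

play_rows(increments=[{"offset": [0,-28,0],"twist": 0,"grip": 0},{"offset": [0,-55,10],"twist": 0,"grip": 0},{"offset": [0,-80,20],"twist": 0,"grip": 0},{"offset": [0,-98,30],"twist": 0,"grip": 0},{"offset": [0,-107,40],"twist": 0,"grip": 0}])

```text
time: 27.7
tool_pos: [0.4247, -0.3779, 0.3227]
tool_rot: [-0.001, 0.008, 1.0, 0.001]
contact_force: [-0.1, 0.1, -2.4]
gripper_width: 0.109
```

play_rows(increments=[{"offset": [0,0,15],"twist": 0,"grip": 0},{"offset": [0,0,30],"twist": 0,"grip": 0},{"offset": [0,0,45],"twist": 0,"grip": 0},{"offset": [0,0,55],"twist": 0,"grip": 0},{"offset": [0,0,62],"twist": 0,"grip": 0}])

```text
time: 28.12
tool_pos: [0.4252, -0.3751, 0.2602]
tool_rot: [-0.001, 0.007, 1.0, 0.002]
contact_force: [0.0, 0.4, -2.6]
gripper_width: 0.115
```

play_rows(increments=[{"offset": [0,0,0],"twist": 0,"grip": 0},{"offset": [0,0,0],"twist": 0,"grip": 0},{"offset": [0,0,0],"twist": 0,"grip": 0}])

```text
time: 28.37
tool_pos: [0.4262, -0.3762, 0.2639]
tool_rot: [0.001, 0.007, 1.0, -0.001]
contact_force: [0.4, -0.4, -1.7]
gripper_width: 0.118
```

```bash
python3 -c "
from h import *
s=manip.state();print(s['tool_pos'],s['contact_force'],off([.425,-.377,.2366]),yaws(3.128))
"
```

```text
[ 0.42619849 -0.37622883  0.26386143] [ 0.44593307 -0.37869945 -1.71238707] [ 1.21586592 -0.75610463 27.26108307] -1.7573552355543143e-05
```

Aligned to within about 1 mm. Lowering in two steps.

play_rows(increments=[{"offset": [1,-1,6],"twist": 0,"grip": 0},{"offset": [1,-1,12],"twist": 0,"grip": 0},{"offset": [1,-1,17],"twist": 0,"grip": 0},{"offset": [1,-1,21],"twist": 0,"grip": 0},{"offset": [1,-1,24],"twist": 0,"grip": 0}])

```text
time: 28.78
tool_pos: [0.4247, -0.3769, 0.238]
tool_rot: [-0.0, 0.007, 1.0, 0.0]
contact_force: [0.2, 0.2, -1.8]
gripper_width: 0.115
```

play_rows(increments=[{"offset": [0,0,1],"twist": 0,"grip": 0},{"offset": [0,0,2],"twist": 0,"grip": 0},{"offset": [0,0,2],"twist": 0,"grip": 0}])

```text
time: 29.03
tool_pos: [0.425, -0.3771, 0.2369]
tool_rot: [0.0, 0.007, 1.0, -0.0]
contact_force: [1.0, 0.5, -1.4]
gripper_width: 0.116
```

play_rows(increments=[{"offset": [0,0,1],"twist": 0,"grip": 0},{"offset": [0,0,2],"twist": 0,"grip": 0},{"offset": [0,0,2],"twist": 0,"grip": 0}])

```text
time: 29.28
tool_pos: [0.4252, -0.3773, 0.2366]
tool_rot: [0.0, 0.007, 1.0, -0.0]
contact_force: [-3.6, 4.2, 6.6]
gripper_width: 0.114
```

Contact is at the predicted seat height (0.2366). Releasing and looking.

play_rows(increments=[{"offset": [0,0,0],"twist": 0,"grip": 0.3},{"offset": [0,0,0],"twist": 0,"grip": 0.6},{"offset": [0,0,0],"twist": 0,"grip": 0.9},{"offset": [0,0,0],"twist": 0,"grip": 1},{"offset": [0,0,0],"twist": 0,"grip": 1}])

```text
time: 29.7
tool_pos: [0.4249, -0.3771, 0.2349]
tool_rot: [0.0, 0.007, 1.0, -0.0]
contact_force: [0.3, 0.3, -0.6]
gripper_width: 0.82
```

play_rows(increments=[{"offset": [0,0,0],"twist": 0,"grip": 1},{"offset": [0,0,-12],"twist": 0,"grip": 1},{"offset": [0,0,-40],"twist": 0,"grip": 1},{"offset": [0,0,-75],"twist": 0,"grip": 1},{"offset": [0,0,-110],"twist": 0,"grip": 1}])

```text
time: 30.12
tool_pos: [0.4246, -0.3767, 0.3461]
tool_rot: [-0.001, 0.007, 1.0, 0.001]
contact_force: [0.3, -0.0, -0.2]
gripper_width: 1.004
```

play_rows(increments=[{"offset": [30,0,-30],"twist": 0,"grip": 1},{"offset": [30,0,-60],"twist": 0,"grip": 1},{"offset": [30,0,-60],"twist": 0,"grip": 1}])

```text
time: 30.37
tool_pos: [0.3949, -0.3775, 0.4143]
tool_rot: [0.004, 0.007, 1.0, -0.005]
contact_force: [0.9, -0.2, 1.1]
gripper_width: 1.0
```

```bash
python3 -c "
from h import *
i=manip.grab_frame('scene')
cv2.imwrite('pics/s7.png',cv2.resize(i[150:340,140:405],None,fx=3,fy=3,interpolation=2))
for q in ['jar_cover','kidney_cover','kidney_dish','box_cover','instrument_box','round_jar','spray_bottle','handrub_bottle']:
  for d in manip.tip_of(q,'scene')[:1]:print(q,d['p'],world('scene',d['xyz']).round(4))
"
```

```text
jar_cover 0.93 [0.5374 0.1145 0.089 ]
kidney_cover 0.57 [ 0.5285 -0.1282  0.0454]
kidney_dish 0.93 [ 0.5301 -0.1268 -0.0011]
box_cover 0.62 [ 0.4293 -0.3786  0.0477]
instrument_box 0.7 [ 0.4276 -0.3794 -0.0011]
round_jar 0.92 [0.5411 0.1154 0.0031]
spray_bottle 0.84 [ 0.6773  0.2982 -0.0023]
handrub_bottle 0.8 [ 6.80e-01 -2.91e-01 -2.00e-04]
```

View pics/s7.png

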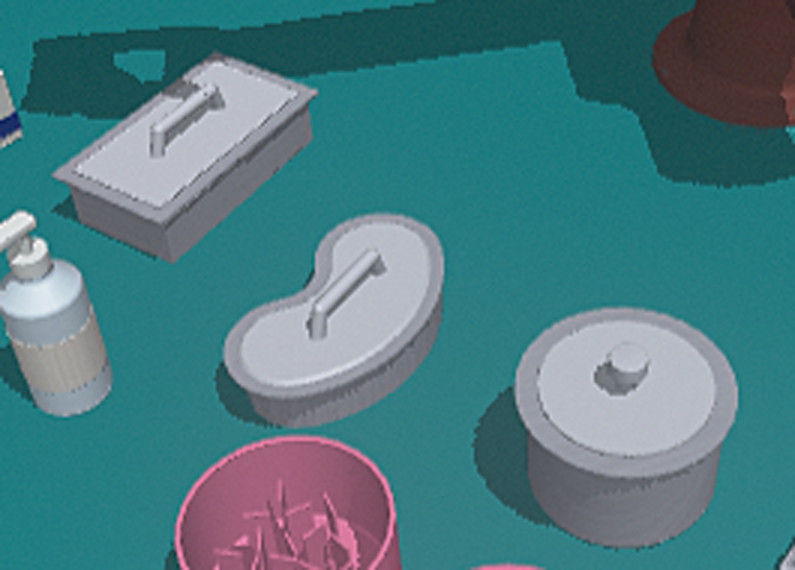

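All three covers sit flush and level on their own vessels. Letting the arm settle, then handing in.

play_rows(increments=[{"offset": [0,0,0],"twist": 0,"grip": 1},{"offset": [0,0,0],"twist": 0,"grip": 1},{"offset": [0,0,0],"twist": 0,"grip": 1}])

```text
time: 31.07
tool_pos: [0.395, -0.3766, 0.4046]
tool_rot: [-0.0, 0.007, 1.0, 0.0]
contact_force: [0.2, -0.0, -0.1]
gripper_width: 0.997
```

```bash
python3 -c "
from plant import manip
print(manip.job_done())"
```

```text
the job is handed in; nothing more can be done
None
```

All three covers are on their own vessels, and I handed the job in at about 31 s; no verdict was reported. I set the box cover aside in the clean tray, put the jar cover on the steel jar and the kidney cover on the dish, then moved the box cover from the tray to the box.

**Last checks:**
- **Seating:** the final picture shows every plate flush and level on its rim. The networks put the cover origins at heights of 89, 45 and 48 mm, against rims at 90, 45 and 50 mm. They put each cover within about 4 mm of its vessel's centre.
- **Bottles and vessels:** all read within about 5 mm of where they started, except the jar. The jar had no good starting reading because it was covered. It read about 6 mm from where I measured it once uncovered, and seven millimetres or less is within the networks' scatter.
- **Arm:** it was well clear of everything, with no contact force.

**What disagreed along the way:**
- **Seating heights:** two of my first assumptions were 6 mm off, depending on whether a cover rested on its step or its plate. I corrected both when contact came at a different height than I expected.
- **Kidney cover:** because of that it was first pressed down with about 21 N vertically (25 N in all). I lifted it, rechecked the dish position and set it down again.
- **Box cover:** it was released about 6–9 mm above the tray floor when I laid it aside, and it stayed inside the tray.

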